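Index the boiler table to its next bush and clamp it

TASK

On the boiler fixture, draw the red index plunger out of its bush, turn the table counter-clockwise (seen from above) to the very next bush, the one in the orange shoe, and let the pin drop fully home there. Only then swing the yellow-handled clamp lever fully round to its stop to clamp the table. Leave the other things on the bench where they are.

Things in the scene. Friction and masses are not known exactly. Their poses are not given: they have to be found in the camera images.
- fixture: Indexing fixture bolted to the bench. Green base plate 340 x 380 mm, 20 mm thick; the origin is the centre of its underside, x points to the green tapping-guide post (180 mm tall) on its far side. On it turns a table carrying a copper boiler (92 mm wide, top 120 mm above the bench). Round the near side runs a dark steel ring of land, 106 to 134 mm from the axis, its top 40 mm above the bench.
- first_bush (a point): First index bush, where the pin starts: a brass-edged slot 11.4 mm wide across the ring; the point is at its mouth, 120 mm from the table's axis, at 150 deg counter-clockwise from the fixture's x axis. The next bush is an equal slot in the orange shoe (its top flush with the ring). The shoe was set by hand and clamped: its angle is not reported, but its slot can be seen from above or felt with the pin.
- third_bush (a point): Mouth of the third bush, at 270 deg counter-clockwise from the fixture's x axis: not the one wanted.
- table_axis (a point): Point on the turntable's vertical axis, 50 mm above the bench.
- turntable (a joint): Angle of the turntable, rad: 0 with the pin in the first bush, growing counter-clockwise seen from above; stops at -0.2 and 2.35. The next bush lies somewhere from 0.86 to 1.24, the third at 2.09. It turns with light friction (2 to 4 N at the knob), stays where it is left, and is held when the pin is down in a bush (with up to 0.03 rad of play).
- plunger (a joint): Height of the sprung index plunger, m: 0 = pin fully down in a bush, about 0.009 = pin riding on the land, 0.015 = pulled up to its stop. The spring presses down with 6 N at 0, 10 N at the top. Let go over land, the 8 mm round-nosed pin rests on it, slides along as the table is turned, and snaps down by itself over a bush.
- knob_grip (a point): Middle of the plunger's red knob, an upright cylinder 26 mm wide and 40 mm tall: on its axis, 18 mm below its top, 90 mm above the bench with the pin down. It sits on the turntable's aluminium arm, 120 mm from the axis, and goes round with it. A steel collar 25 mm wide lies 26 mm below the point (it stays when the knob is pulled up), the arm's top 34 mm below.
- clamp (a joint): Angle of the table's clamp lever, rad: 0 to 0.3 = open (starts there), 1.5 = stop, fully clamped; it swings level, counter-clockwise seen from above as it closes. It needs about 2 N at the post and stays where it is left.
- clamp_post (a point): On the axis of the clamp lever's upright yellow handle post, 18 mm wide, from 50 to 105 mm above the bench, with open air down to the base plate or bench below it; the point is 90 mm above the bench and 65 mm from the pivot. The black bar from post to pivot is 12 mm wide and lies 47 to 57 mm above the bench.
- clamp_pivot (a point): Point on the clamp lever's vertical pivot axis, 90 mm above the bench; the black hub there is 32 mm wide and its top 57 mm above the bench.
- elbow: Bystander, to be left alone: brass pipe elbow, 28 mm tall, 32 mm long, standing on the far right corner of the green base plate.
- pump: Bystander, to be left alone: small pump, 60 x 50 x 65 mm aluminium and red body with black and brass snout.
- tub: Bystander, to be left alone: clear plastic tub, 170 mm wide, 130 mm tall.
- wrench: Bystander, to be left alone: steel wrench lying flat.
- screwdriver: Bystander, to be left alone: screwdriver, 150 mm long, lying along the right edge of the green base plate.
- paste_jar: Bystander, to be left alone: jar, 66 mm wide, 70 mm tall.

How it is judged:
By the outcome, as a careful person would: the job done as asked, in the order asked, and still so for the second after the job is handed in, with the robot touching nothing.
It also fails if it takes over 58 s, if anything falls off the work surface, if the arm or the gripper's body presses on something with over 40 N, if the wrist force passes 120 N, or if a joint passes its speed limit or range.

ROBOT

A 6-joint arm with a two-finger parallel gripper is mounted at the origin on the work surface. World frame = base frame: x ahead of the robot, y to its left, z up, the work surface at z = 0. Lengths are in m, angles in rad, forces in N, time in s.
With the tool pointing down it reaches from about 0.35 to 0.975 m from the base axis. Payload 4.9 kg.
Tool frame: the origin (TCP) lies midway between the tips of the shut fingers; the grasp point (between the pads) lies ctrl.grip_depth behind it (ctrl.grip_depth is the distance from the TCP to the grasp point, in m); y points along the fingers, z is the direction in which the jaws open and shut, and the axes are right-handed (so a half turn about y gives the same grasp; the last joint's range is limited). The gripper opens to 85 mm and grips with 20 to 120 N. Pads are 22 mm wide; open, the fingers measure 114 mm over their backs; the gripper's body (76 mm by 85 mm) begins 54 mm behind the grasp point. The pads swing forward as they close: fully open they stand 13 mm farther back than shut.
Start: joints at [1.18, 0.053, 1.613, -0, 1.476, -0.119], TCP at [0.168, 0.602, 0.231] pointing down, gripper open.
Joint ranges: [-3.01, 3.01], [-1.01, 2.22], [0.06, 2.58], [-1.02, 4.17], [0.09, 2.62], [-3.14, 3.14]. Speed limits (rad/s): [2.57, 2.57, 3.14, 3.14, 3.14, 3.14].

INTERFACE

Orientations are given as a rotation vector (axis times angle).
In Python, from station import ctrl gives the robot as it stands.
- The arm moves only by the tool jog_arm, never from a script. Its argument "moves" is a list of rows, each a list of 6 numbers: the shift along the tool's x, y, z in mm, then the turn, a rotation vector about the tool's x, y, z in rad. In form: [[x, y, z, wx, wy, wz], ...]. A call has 1 to 12 rows; each row shifts and turns the commanded pose from where the row before left it, along the tool's axes as they then stand; what a row does not reach is not made up. A row lasts 1/10 s, in which the tool goes at most 50 mm and 8.59 degrees, less where a joint would pass 70% of its speed; a pose out of reach is approached as far as the arm can. A call is refused whole if a number of a shift passes 50 or a number of a turn 0.15, either way. A call with a gripper value outside its range is refused whole. "grip" is the finger opening in mm, from 0 to 85.4, set as the call begins (left out, the last holds). The fingers move at their own pace and stop on an object; "grip_force" is the grip in N (left out, the last holds). Time passes only in rows, so rows that do not move let the fingers close. It gives the time, the measured TCP pose, the force and the opening at its end, in the units of the state.
- ctrl.get_obs(): the state, without advancing time (a new reading comes with each control period).
- ctrl.get_image(name): name is "scene" or "top"; returns the picture (384x512x3 uint8, red, green, blue); there is no depth.
- ctrl.camera_params(name): a dict with "fx", "fy", "cx", "cy" (pixels), "D" ([k1, k2, p1, p2, k3] as OpenCV has them; the pictures are not rectified), "pose" (4x4, takes a point from camera to world coordinates). Camera axes: x right, y up, looking along -z (the intrinsics and any distortion apply to the point x, -y, -z); pixel columns grow to the right and rows downward; lengths in m; the calibration is good to about 2 mm. A picture is of the moment at which its call begins. camera_params takes no time and is no camera call.
- ctrl.finish_job(): hands the job in, once; it reports no verdict.
The state is a dict: "t": time; "q": joint angles; "dq": joint speeds; "effort": joint torques, N m; "tool_pos": TCP position; "tool_rot": TCP orientation; "contact_force": force on the tool from outside, world axes, zero at the start; "wrist_torque": the same for the moment, N m; "opening": finger opening in m.
Only numpy, scipy, OpenCV 4.12 (cv2) and the standard library are available. Lean on these libraries where they do the work, as an engineer would, in place of code of your own. Each camera call takes 0.05 s, during which the arm holds its last target. There are 200 camera calls.

## Working session

There is one attempt and no reset: what is moved stays moved. The work goes in short steps, Python scripts to look and compute and a tool call to move; the robot and the scene stay as the last step left them, time stands still between calls to the robot, and variables do not carry over. Pictures are saved under pics/ and viewed, about 8 in all and at most 12, crops included, and the job is handed in when it is done.

Besides the shell and the picture viewer there is one more tool, called after "Emit:" as a command line: name --pt "numbers of a row" for each row, then --argument value for the rest. jog_arm: Moves the arm, as the interface text tells. Its arguments: {"type":"object","properties":{"moves":{"type":"array","items":{"type":"array","items":{"type":"number"}}},"grip":{"type":"number"},"grip_force":{"type":"number"}},"required":["moves"]}

```bash
ls; mkdir -p pics
cat > h.py <<'E'
import numpy as np, cv2
from station import ctrl
from scipy.spatial.transform import Rotation as R
def snap(name,fn=None):
    im=ctrl.get_image(name)
    if fn: cv2.imwrite('pics/'+fn,im[:,:,::-1])
    return im
def cam(name):
    p=ctrl.camera_params(name)
    K=np.array([[p['fx'],0,p['cx']],[0,p['fy'],p['cy']],[0,0,1.]])
    return K,np.array(p['D'],float),np.array(p['pose'])
def ray(name,uv):
    K,D,T=cam(name)
    x,y=cv2.undistortPoints(np.array([[uv]],float),K,D)[0,0]
    return T[:3,3],T[:3,:3]@np.array([x,-y,-1])
def onz(name,uv,z):
    o,d=ray(name,uv); return o+d*(z-o[2])/d[2]
def proj(name,P):
    K,D,T=cam(name)
    c=(np.atleast_2d(P)-T[:3,3])@T[:3,:3]
    c=c*[1,-1,-1]
    return cv2.projectPoints(c,np.zeros(3),np.zeros(3),K,D)[0][:,0]
E
python3 - <<'E'
from h import *
o=ctrl.get_obs();print({k:np.round(v,3) for k,v in o.items()},ctrl.grip_depth)
print(np.round(R.from_rotvec(o['tool_rot']).as_matrix(),3))
a=snap('top','top0.png');snap('scene','scene0.png')
for n in('top','scene'):print(cam(n)[2].round(3),cam(n)[0][0,0])
E
```

```text
pics
{'t': np.float64(0.0), 'q': array([ 1.18 ,  0.053,  1.614, -0.   ,  1.476, -0.119]), 'dq': array([ 0.001,  0.   ,  0.001, -0.001, -0.   ,  0.002]), 'effort': array([-2.0000e-03, -3.9370e+01, -3.7017e+01, -0.0000e+00,  7.0000e-03,
        0.0000e+00]), 'tool_pos': array([0.168, 0.601, 0.23 ]), 'tool_rot': array([-1.562,  0.214, -0.213]), 'contact_force': array([-0.035,  0.644, -0.811]), 'wrist_torque': array([-0.024,  0.004, -0.007]), 'opening': np.float64(0.086)} 0.0187
[[ 0.963 -0.001  0.268]
 [-0.268 -0.002  0.963]
 [-0.    -1.    -0.002]]
[[ 0.014  0.974 -0.225  0.29 ]
 [-1.     0.012 -0.008 -0.007]
 [-0.005  0.225  0.974  1.228]
 [ 0.     0.     0.     1.   ]] 401.8720144159311
[[ 0.658 -0.547  0.517  1.102]
 [ 0.753  0.464 -0.467 -0.531]
 [ 0.016  0.697  0.717  0.9  ]
 [ 0.     0.     0.     1.   ]] 389.28506846457975
```

View pics/top0.png

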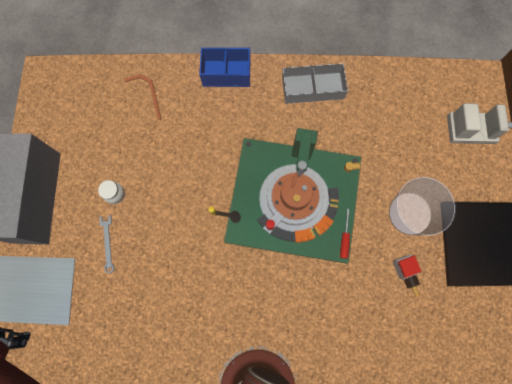

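View pics/scene0.png

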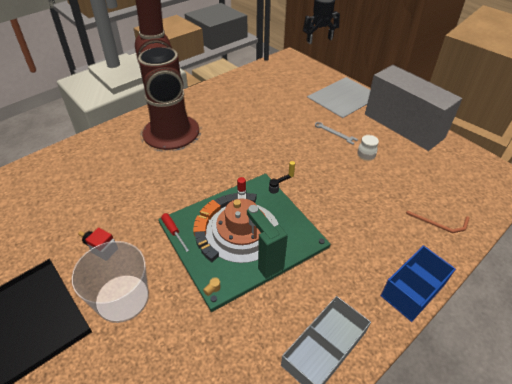

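Run:
```python
from h import *
im=cv2.imread('pics/top0.png');sc=cv2.imread('pics/scene0.png')
cv2.imwrite('pics/c1.png',np.hstack([cv2.resize(im[175:250,200:350],None,fx=5,fy=5,interpolation=cv2.INTER_CUBIC)]))
def blobs(im,lo,hi,roi,mn=4):
    h=cv2.cvtColor(im,cv2.COLOR_BGR2HSV);m=cv2.inRange(h,lo,hi)
    k=np.zeros_like(m);x0,y0,x1,y1=roi;k[y0:y1,x0:x1]=m[y0:y1,x0:x1]
    n,l,s,c=cv2.connectedComponentsWithStats(k)
    return k,[(s[i].tolist(),c[i].round(2).tolist()) for i in range(1,n) if s[i][4]>=mn]
g,b=blobs(im,(60,80,20),(95,255,110),(215,120,375,270),300);print('green',b)
cn=max(cv2.findContours(g,cv2.RETR_EXTERNAL,cv2.CHAIN_APPROX_NONE)[0],key=cv2.contourArea)
print('quad',cv2.approxPolyDP(cv2.convexHull(cn),6,True)[:,0].tolist())
for q in cv2.approxPolyDP(cv2.convexHull(cn),6,True)[:,0]:print(onz('top',q.astype(float),.02).round(4))
for nm,I,r in(('top',im,(200,170,350,260)),('scene',sc,(180,150,310,260))):
    print(nm,'red',blobs(I,(0,190,120),(6,255,255),r)[1],blobs(I,(174,150,100),(180,255,255),r)[1])
    print(nm,'yel',blobs(I,(22,150,100),(32,255,255),r)[1])
    print(nm,'or',blobs(I,(7,200,180),(16,255,255),r)[1])
```

```text
green [([226, 130, 132, 129, 6392], [288.42, 196.02])]
quad [[353, 157], [351, 225], [337, 255], [226, 241], [243, 150], [299, 130]]
[ 0.6894 -0.2928  0.02  ]
[ 0.4724 -0.2782  0.02  ]
[ 0.3814 -0.233   0.02  ]
[0.4193 0.1001 0.02  ]
[0.7078 0.0555 0.02  ]
[ 0.7778 -0.1226  0.02  ]
top red [([267, 221, 6, 5, 21], [269.9, 222.76]), ([341, 234, 8, 24, 146], [344.79, 245.35])] []
top yel [([209, 207, 6, 7, 33], [211.52, 210.03])]
top or []
scene red [([238, 178, 7, 5, 29], [241.0, 179.86])] []
scene yel [([289, 162, 6, 15, 62], [291.34, 168.37])]
scene or []
```

View pics/c1.png

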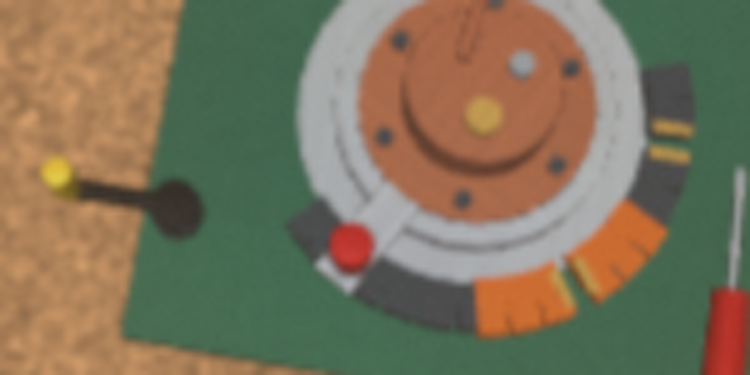

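Run:
```python
from h import *
c=lambda x,y:(200+(x+.5)/5-.5,175+(y+.5)/5-.5)
kt=onz('top',c(351,244),.106);ks=onz('scene',(241.0,179.5),.11)
P1=kt[:2]
P3=onz('top',c(671,142),.04)[:2]; S=onz('top',c(572,282),.04)[:2]
print('knob',kt,ks,'third',P3,'shoe',S,'chord',np.linalg.norm(P1-P3))
# axis: vertex of isosceles triangle, apex 120deg; CCW from P1 to P3
m=(P1+P3)/2;d=(P3-P1);L=np.linalg.norm(d);n=np.array([-d[1],d[0]])/L
A=m+n*L/2/np.tan(np.pi/3);print('axis',A,np.linalg.norm(A-P1))
a=lambda p:np.degrees(np.arctan2(*(p-A)[::-1]))
a1,a3,aS=a(P1),a(P3),a(S)
print('ang',a1,a3,aS,'shoe rel1 rad',np.radians((aS-a1)%360),'rel from third',2.094-np.radians((a3-aS)%360),'r shoe',np.linalg.norm(S-A))
print('axis from gold boss z.12',onz('top',c(484,115),.125))
pc=onz('top',c(57,173),.103);pv=onz('top',c(177,209),.057)
print('post',pc,onz('scene',(291.3,163.5),.105),'pivot',pv,np.linalg.norm((pc-pv)[:2]),np.degrees(np.arctan2(*(pc-pv)[1::-1])))
print('base corner',onz('top',c(122,338),.02))
# table arm direction
```

```text
knob [ 0.46134379 -0.02945501  0.106     ] [ 0.46167834 -0.02985611  0.11      ] third [ 0.53595374 -0.22374857] shoe [ 0.45021436 -0.16240803] chord 0.2081264759815583
axis [ 0.55473648 -0.10506375] 0.12016187693344085
ang 141.00710275705183 -98.99289724294815 -151.2493799504695 shoe rel1 rad 1.182347423635468 rel from third 1.1819523212422713 r shoe 0.11921929557150343
axis from gold boss z.12 [ 0.53252672 -0.10323462  0.125     ]
post [0.50037972 0.13843875 0.103     ] [0.50257915 0.13525851 0.105     ] pivot [0.48834133 0.07248242 0.057     ] 0.06704595883079437 79.65619902981935
base corner [0.41554842 0.10602502 0.02      ]
```

Emit:
jog_arm --pt "30 0 -35 0 0 0" --pt "30 0 -35 0 0 0" --pt "30 0 -35 0 0 0" --pt "30 0 -35 0 0 0" --pt "30 0 -35 0 0 0" --pt "30 0 -35 0 0 0" --pt "30 0 -35 0 0 0" --pt "30 0 -35 0 0 0" --pt "30 0 -35 0 0 0" --pt "30 0 -35 0 0 0" --pt "30 0 -35 0 0 0" --pt "30 0 -35 0 0 0" --grip 60

```text
t: 1.3
tool_pos: [0.402, 0.099, 0.2311]
tool_rot: [-1.56, 0.213, -0.214]
contact_force: [0.3, 0.3, 0.5]
opening: 0.0599
```

Emit:
jog_arm --pt "30 0 -35 0 0 0" --pt "30 0 -35 0 0 0" --pt "30 0 -35 0 0 0" --pt "0 10 0 0 0.137 0" --pt "0 10 0 0 0.137 0" --pt "0 10 0 0 0.136 0" --pt "0 0 0 0 0 0"

```text
t: 2.0
tool_pos: [0.459, -0.0244, 0.1991]
tool_rot: [-1.505, 0.537, -0.531]
contact_force: [-0.9, -0.0, -0.7]
opening: 0.0603
```

```bash
cat >> h.py <<'E'
A=np.array([.5547,-.1051]);A1=np.radians(141.0)
def tgt(th,r=.120): return A+r*np.array([np.cos(A1+th),np.sin(A1+th)])
def delta(p,jaw=None):
    o=ctrl.get_obs();M=R.from_rotvec(o['tool_rot']).as_matrix()
    d=M.T@(np.array(p)-o['tool_pos'])*1000
    j=np.arctan2(M[1,2],M[0,2]);dj=0 if jaw is None else (jaw-j+np.pi/2)%np.pi-np.pi/2
    th=o['tool_pos'][:2]-A
    print('t',o['t'].round(2),'pos',o['tool_pos'].round(4),'F',o['contact_force'].round(1),'open',round(float(o['opening'])*1000,1),'r,th',np.hypot(*th).round(4),((np.arctan2(th[1],th[0])-A1)%6.2832).round(3))
    print('delta mm',d.round(1),'wy',-dj.round(3),'jaw deg',np.degrees(j).round(1),'tooly',M[:,1].round(3))
E
python3 -c "
from h import *
delta([*tgt(0),.072],np.radians(51))"
```

```text
Traceback (most recent call last):
  File "h.py", line 30, in delta
    print('t',o['t'].round(2),'pos',o['tool_pos'].round(4),'F',o['contact_force'].round(1),'open',round(float(o['opening'])*1000,1),'r,th',np.hypot(*th).round(4),((np.arctan2(th[1],th[0])-A1)%6.2832).round(3))
              ^^^^^^^^^^^^
AttributeError: 'float' object has no attribute 'round'
```

```bash
sed -i "s/o\['t'\].round(2)/o['t']/; s/np.hypot(\*th).round(4)/round(np.hypot(*th),4)/" h.py
python3 -c "
from h import *
delta([*tgt(0),.072],np.radians(51))"
```

```text
t 2.0 pos [ 0.459  -0.0244  0.1991] F [-0.9 -0.  -0.7] open 60.3 r,th 0.1251 6.263
delta mm [  5.6 127.1  -2.2] wy -0.001 jaw deg 50.9 tooly [-0.004  0.001 -1.   ]
```

Emit:
jog_arm --pt "3 5 -1 0 0 0" --pt "3 15 -1 0 0 0" --pt "0 20 0 0 0 0" --pt "0 20 0 0 0 0" --pt "0 20 0 0 0 0" --pt "0 20 0 0 0 0" --pt "0 17 0 0 0 0" --pt "0 10 0 0 0 0" --pt "0 0 0 0 0 0"

```text
t: 2.9
tool_pos: [0.4624, -0.0296, 0.0723]
tool_rot: [-1.505, 0.536, -0.53]
contact_force: [-0.7, 0.7, 1.1]
opening: 0.0602
```

```bash
python3 -c "
from h import *
delta([*tgt(0),.072],np.radians(51))
im=snap('top');sc=snap('scene')
f=lambda i:cv2.resize(i[:,:,::-1],(400,400),interpolation=cv2.INTER_CUBIC)
cv2.imwrite('pics/d1.png',np.hstack([f(im[185:265,225:305]),f(sc[140:220,200:280])]))"
```

```text
t 2.9 pos [ 0.4624 -0.0296  0.0723] F [-0.7  0.7  1.1] open 60.2 r,th 0.1193 6.278
delta mm [-0.7  0.3 -0.6] wy -0.0 jaw deg 51.0 tooly [-0.004  0.001 -1.   ]
```

View pics/d1.png

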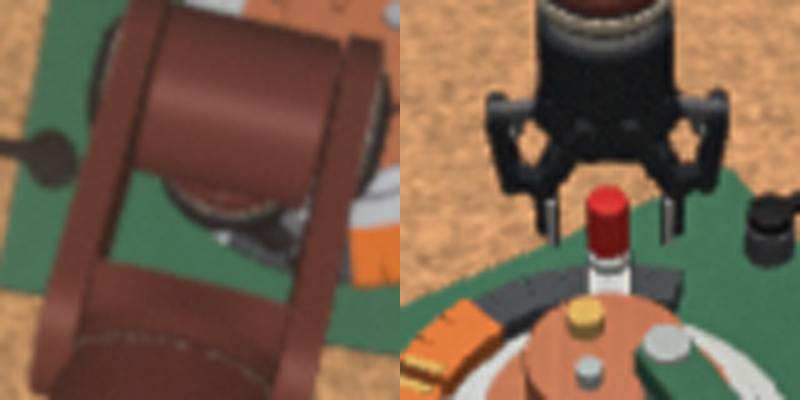

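The knob (scene crop, ~(608,225)) stands centred between the open fingers. I'll close the gripper, then lift.

Emit:
jog_arm --pt "0 0 0 0 0 0" --pt "0 0 0 0 0 0" --pt "0 0 0 0 0 0" --pt "0 0 0 0 0 0" --pt "0 0 0 0 0 0" --pt "0 0 0 0 0 0" --grip 15 --grip_force 50

```text
t: 3.6
tool_pos: [0.4645, -0.0301, 0.0755]
tool_rot: [-1.504, 0.532, -0.535]
contact_force: [-2.6, -0.3, 6.1]
opening: 0.0246
```

Emit:
jog_arm --pt "0 -4 0 0 0 0" --pt "0 -4 0 0 0 0" --pt "0 -4 0 0 0 0" --pt "0 0 0 0 0 0" --pt "0 0 0 0 0 0"

```text
t: 4.1
tool_pos: [0.464, -0.0302, 0.0852]
tool_rot: [-1.504, 0.532, -0.535]
contact_force: [6.6, -1.3, -9.0]
opening: 0.0244
```

```bash
python3 -c "
from h import *
delta([*tgt(0),.084],np.radians(51))
sc=snap('scene')
cv2.imwrite('pics/d2.png',cv2.resize(sc[150:230,190:290,::-1],(700,560),interpolation=cv2.INTER_CUBIC))
from scipy.spatial.transform import Rotation as R
# arc plan in tool frame: chord per row of dth about axis, turning tool with it
o=ctrl.get_obs();M=R.from_rotvec(o['tool_rot']).as_matrix();r=.120
for dth in(.02,.05,.06):
    p0=r*np.array([np.cos(A1),np.sin(A1)]);p1=r*np.array([np.cos(A1+dth),np.sin(A1+dth)])
    print(dth,(M.T@np.array([*(p1-p0),0])*1000).round(2),'wy',-dth)
"
```

```text
t 4.1 pos [ 0.464  -0.0302  0.0852] F [ 6.6 -1.3 -9. ] open 24.4 r,th 0.1176 6.273
delta mm [-2.4  1.2 -1.2] wy -0.001 jaw deg 50.9 tooly [ 0.002 -0.001 -1.   ]
0.02 [ 0.03 -0.   -2.4 ] wy -0.02
0.05 [ 0.16 -0.   -6.  ] wy -0.05
0.06 [ 0.22 -0.   -7.2 ] wy -0.06
```

View pics/d2.png

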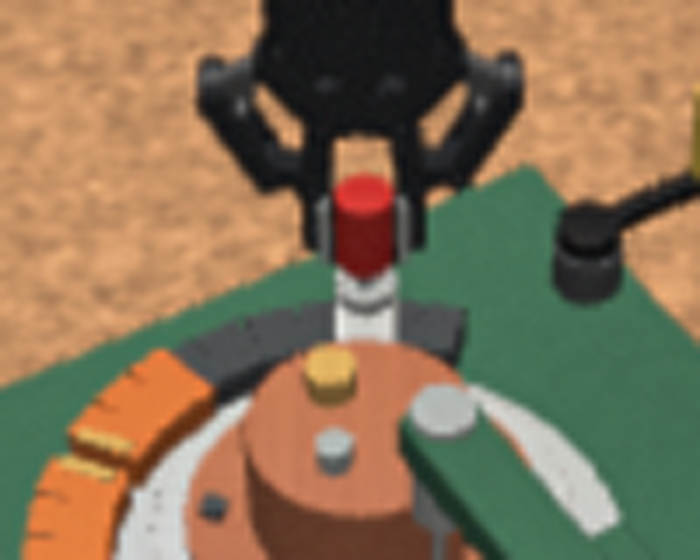

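Emit:
jog_arm --pt "0 -2 0 0 0 0" --pt "0.1 0 -3.6 0 -0.03 0" --pt "0.2 0 -7.2 0 -0.06 0" --pt "0.2 0 -7.2 0 -0.06 0" --pt "0.2 0 -7.2 0 -0.06 0" --pt "0.2 0 -7.2 0 -0.06 0" --pt "0.1 0 -3.6 0 -0.03 0" --pt "0 0 0 0 0 0"

```text
t: 4.95
tool_pos: [0.4457, -0.0611, 0.087]
tool_rot: [-1.55, 0.298, -0.301]
contact_force: [6.0, -2.7, -9.1]
opening: 0.0248
```

```bash
python3 -c "
from h import *
th=.30
delta([*tgt(th),.086],np.radians(51)+th)
M=R.from_rotvec(ctrl.get_obs()['tool_rot']).as_matrix();print('F tool',M.T@ctrl.get_obs()['contact_force'])"
```

```text
t 4.95 pos [ 0.4457 -0.0611  0.087 ] F [ 6.  -2.7 -9.1] open 24.8 r,th 0.1176 0.297
delta mm [-2.4  1.  -0.4] wy -0.001 jaw deg 68.2 tooly [ 0.002 -0.    -1.   ]
F tool [ 6.56954753  9.11315956 -0.2582494 ]
```

Emit:
jog_arm --pt "1 0 -3.6 0 -0.03 0" --pt "1.2 0 -8.4 0 -0.07 0" --pt "0.3 0 -8.4 0 -0.07 0" --pt "0.3 0 -8.4 0 -0.07 0" --pt "0.3 0 -8.4 0 -0.07 0" --pt "0.3 0 -8.4 0 -0.07 0" --pt "0.3 0 -8.4 0 -0.07 0" --pt "0.3 0 -8.4 0 -0.07 0" --pt "0.3 0 -8.4 0 -0.07 0" --pt "0.3 0 -8.4 0 -0.07 0" --pt "0.3 0 -8.4 0 -0.07 0" --pt "0.2 0 -6 0 -0.05 0"

```text
t: 6.15
tool_pos: [0.4464, -0.1508, 0.0853]
tool_rot: [-1.542, -0.312, 0.316]
contact_force: [1.7, 5.2, -9.3]
opening: 0.025
```

Emit:
jog_arm --pt "0 0 0 0 0 0" --pt "0 0 0 0 0 0"

```text
t: 6.35
tool_pos: [0.4466, -0.1513, 0.0863]
tool_rot: [-1.545, -0.31, 0.314]
contact_force: [-0.1, 4.2, -8.9]
opening: 0.0244
```

```bash
python3 -c "
from h import *
th=1.08
delta([*tgt(th),.086],np.radians(51)+th)
sc=snap('scene')
cv2.imwrite('pics/d3.png',cv2.resize(sc[150:230,160:260,::-1],(700,560),interpolation=cv2.INTER_CUBIC))
M=R.from_rotvec(ctrl.get_obs()['tool_rot']).as_matrix();print('F tool',M.T@ctrl.get_obs()['contact_force'])"
```

```text
t 6.35 pos [ 0.4466 -0.1513  0.0863] F [-0.1  4.2 -8.9] open 24.4 r,th 0.1175 1.084
delta mm [-2.5  0.3  0.5] wy -0.001 jaw deg 112.8 tooly [-0.004  0.003 -1.   ]
F tool [1.80124994 9.43064187 4.70480786]
```

View pics/d3.png

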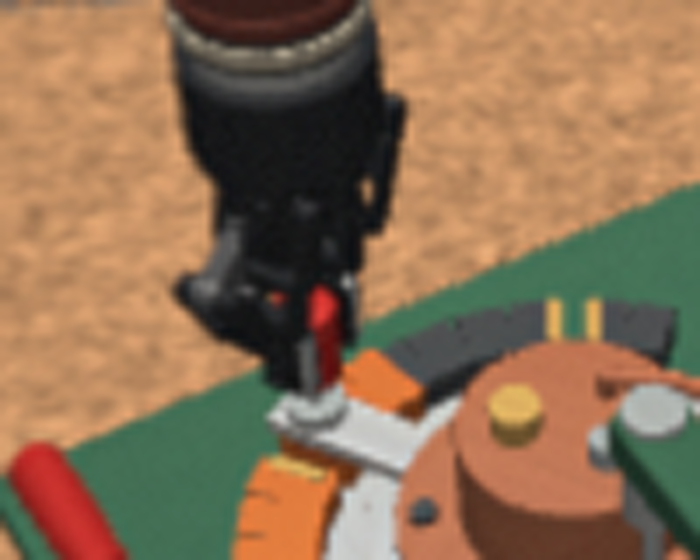

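Emit:
jog_arm --pt "0 0 0 0 0 0" --pt "0 0 0 0 0 0" --pt "0 0 0 0 0 0" --pt "0 0 0 0 0 0" --grip 32

```text
t: 6.8
tool_pos: [0.4491, -0.1535, 0.0897]
tool_rot: [-1.55, -0.314, 0.311]
contact_force: [-0.5, -0.2, -1.3]
opening: 0.0322
```

Emit:
jog_arm --pt "0 0 -1.8 0 -0.015 0" --pt "0 0 -1.8 0 -0.015 0" --pt "0 0 -1.8 0 -0.015 0" --pt "0 0 -1.2 0 -0.01 0" --pt "0 0 -1.2 0 -0.01 0" --pt "0 0 -1.2 0 -0.01 0"

```text
t: 7.4
tool_pos: [0.4522, -0.161, 0.0886]
tool_rot: [-1.539, -0.372, 0.371]
contact_force: [-1.6, 1.8, 1.3]
opening: 0.0314
```

```bash
cat > s.py <<'E'
from h import *
import sys
delta([*tgt(1.18),.086])
o=ctrl.get_obs();M=R.from_rotvec(o['tool_rot']).as_matrix();print('F tool',(M.T@o['contact_force']).round(1))
for n,roi in(('scene',(190,180,225,235)),):
    im=snap(n);h=cv2.cvtColor(im,cv2.COLOR_RGB2HSV)
    m=cv2.inRange(h,(0,170,90),(6,255,255));x0,y0,x1,y1=roi
    ys,xs=np.nonzero(m[y0:y1,x0:x1]);print(n,'red n',len(xs),'x',xs.mean()+x0,'y',ys.min()+y0,ys.max()+y0)
E
python3 s.py
```

```text
t 7.4 pos [ 0.4522 -0.161   0.0886] F [-1.6  1.8  1.3] open 31.4 r,th 0.1168 1.18Traceback (most recent call last):
  File "s.py", line 3, in <module>
    delta([*tgt(1.18),.086])
    ~~~~~^^^^^^^^^^^^^^^^^^^
  File "h.py", line 31, in delta
    print('delta mm',d.round(1),'wy',-dj.round(3),'jaw deg',np.degrees(j).round(1),'tooly',M[:,1].round(3))
                                      ^^^^^^^^
AttributeError: 'int' object has no attribute 'round'
```

Emit:
jog_arm --pt "0 0 -1.2 0 -0.01 0" --pt "0 0 -1.2 0 -0.01 0" --pt "0 0 -1.2 0 -0.01 0"

```text
t: 7.7
tool_pos: [0.4536, -0.1643, 0.0884]
tool_rot: [-1.535, -0.395, 0.395]
contact_force: [-0.2, 0.7, 1.1]
opening: 0.0322
```

```bash
sed -i "s/dj=0 if/dj=np.float64(0) if/" h.py; python3 s.py
```

```text
t 7.7 pos [ 0.4536 -0.1643  0.0884] F [-0.2  0.7  1.1] open 32.2 r,th 0.1171 1.21
delta mm [-2.9  2.4  3.6] wy -0.0 jaw deg 118.9 tooly [ 0. -0. -1.]
F tool [ 0.1 -1.1  0.7]
scene red n 46 x 204.04347826086956 y 196 209
```

Emit:
jog_arm --pt "0 0 -1.2 0 -0.01 0" --pt "0 0 -1.2 0 -0.01 0" --pt "0 0 -1.2 0 -0.01 0"

```text
t: 8.05
tool_pos: [0.455, -0.1665, 0.0882]
tool_rot: [-1.527, -0.418, 0.419]
contact_force: [-1.7, 7.2, 4.5]
opening: 0.0323
```

```bash
cat >> s.py <<'E'
cv2.imwrite('pics/e.png',cv2.resize(im[165:245,160:260,::-1],(700,560),interpolation=cv2.INTER_CUBIC))
E
python3 s.py
```

```text
t 8.05 pos [ 0.455  -0.1665  0.0882] F [-1.7  7.2  4.5] open 32.3 r,th 0.1171 1.232
delta mm [-2.8  2.2  6.2] wy -0.0 jaw deg 120.6 tooly [-0.001  0.002 -1.   ]
F tool [ 2.2 -4.5  7. ]
scene red n 42 x 203.66666666666666 y 197 210
```

View pics/e.png

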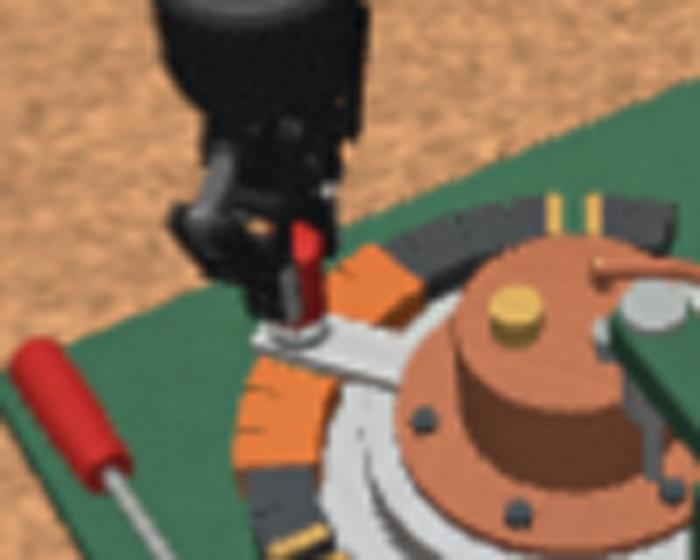

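Emit:
jog_arm --pt "0 0 2 0 0 0" --pt "0 0 2 0 0 0" --pt "0 0 0 0 0 0" --pt "0 0 0 0 0 0"

```text
t: 8.5
tool_pos: [0.4533, -0.164, 0.0883]
tool_rot: [-1.531, -0.418, 0.418]
contact_force: [-0.3, 0.2, 0.2]
opening: 0.0321
```

```bash
python3 s.py
```

```text
t 8.5 pos [ 0.4533 -0.164   0.0883] F [-0.3  0.2  0.2] open 32.1 r,th 0.1173 1.207
delta mm [-2.7  2.3  3.2] wy -0.0 jaw deg 120.6 tooly [ 0.    -0.001 -1.   ]
F tool [-0.1 -0.2  0.3]
scene red n 36 x 203.91666666666666 y 197 210
```

Emit:
jog_arm --pt "0 0 0 0 0 0" --pt "0 0 0 0 0 0" --pt "0 0 0 0 0 0" --pt "0 -20 0 0 0 0" --pt "0 -40 0 0 0 0" --pt "0 -40 0 0 0 0" --pt "0 -30 0 0 0 0" --pt "-25 0 25 0 0.14 0" --pt "-25 0 25 0 0.14 0" --pt "-25 0 25 0 0.14 0" --pt "-25 0 25 0 0.14 0" --pt "0 0 0 0 0 0" --grip 60

```text
t: 9.75
tool_pos: [0.3266, -0.1001, 0.2184]
tool_rot: [-1.572, 0.02, -0.024]
contact_force: [-0.3, -0.1, -0.0]
opening: 0.0597
```

Run:
```python
from h import *
t=snap('top','top1.png');s=snap('scene','scene1.png')
delta([*tgt(1.18),.2])
f=lambda i:cv2.resize(i[:,:,::-1],(400,400),interpolation=cv2.INTER_CUBIC)
cv2.imwrite('pics/g.png',np.hstack([f(t[190:250,275:335]),f(s[180:240,180:240])]))
for n,im,roi in(('top',t,(290,210,335,245)),('scene',s,(190,180,225,235))):
    h=cv2.cvtColor(im,cv2.COLOR_RGB2HSV);m=cv2.inRange(h,(0,170,70),(6,255,255));x0,y0,x1,y1=roi
    ys,xs=np.nonzero(m[y0:y1,x0:x1]);print(n,len(xs),xs.mean()+x0,ys.mean()+y0,ys.min()+y0,ys.max()+y0)
for z in(.108,.117):
  p=np.array([[*(tgt(1.18)),z]]);print(z,proj('top',p),proj('scene',p))
print('initial knob proj',[proj('scene',np.array([[*tgt(0),z]])) for z in(.068,.108,.117)])
```

```text
t 9.85 pos [ 0.3283 -0.1015  0.2187] F [ 1.2 -0.1  1.1] open 60.0 r,th 0.2264 0.665
delta mm [122.5  19.  -57.9] wy -0.0 jaw deg 88.5 tooly [ 0.002 -0.001 -1.   ]
top 59 317.89830508474574 227.98305084745763 224 232
scene 108 201.33333333333334 203.38888888888889 197 210
0.108 [[317.16902548 228.0866458 ]] [[201.12690546 199.22292542]]
0.117 [[317.60870776 227.6342837 ]] [[200.82019255 196.99977319]]
initial knob proj [array([[241.30668508, 189.50683175]]), array([[241.03581036, 179.90705971]]), array([[240.97326321, 177.68020866]])]
```

View pics/g.png

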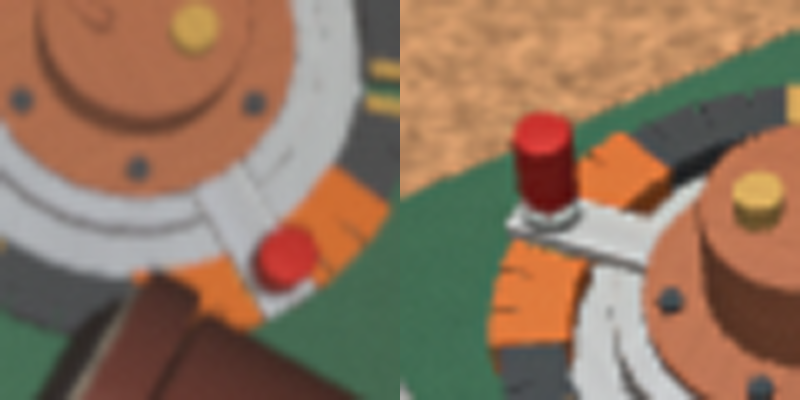

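Run:
```python
from h import *
def st(fn,roi):
    im=cv2.imread(fn);h=cv2.cvtColor(im,cv2.COLOR_BGR2HSV);x0,y0,x1,y1=roi;
    for v in((0,170,70),(0,170,165)):
        m=cv2.inRange(h,v,(8,255,255))[y0:y1,x0:x1];ys,xs=np.nonzero(m);print(fn,v,len(xs),xs.mean()+x0,ys.mean()+y0,ys.min()+y0,ys.max()+y0)
st('pics/scene0.png',(230,165,252,200));st('pics/scene1.png',(190,180,225,235))
for th in(1.17,1.18,1.19,1.2):
  print(th,[proj(c,np.array([[*tgt(th),z]]))[0].round(1).tolist() for c in('top','scene') for z in(.088,.108,.117)])
print([proj(c,np.array([[*tgt(0),z]]))[0].round(1).tolist() for c in('top','scene') for z in(.088,.108,.117)])
```

```text
pics/scene0.png (0, 170, 70) 96 241.08333333333334 183.58333333333334 177 190
pics/scene0.png (0, 170, 165) 34 241.0 179.5 177 182
pics/scene1.png (0, 170, 70) 110 201.4181818181818 203.46363636363637 197 210
pics/scene1.png (0, 170, 165) 41 200.70731707317074 199.53658536585365 197 202
1.17 [[315.9, 229.3], [316.8, 228.3], [317.2, 227.8], [202.0, 203.8], [201.3, 198.9], [201.0, 196.7]]
1.18 [[316.2, 229.1], [317.2, 228.1], [317.6, 227.6], [201.8, 204.1], [201.1, 199.2], [200.8, 197.0]]
1.19 [[316.6, 228.9], [317.5, 227.9], [318.0, 227.4], [201.6, 204.4], [200.9, 199.5], [200.6, 197.3]]
1.2 [[316.9, 228.7], [317.9, 227.7], [318.4, 227.2], [201.4, 204.7], [200.8, 199.8], [200.4, 197.6]]
[[269.7, 224.3], [269.9, 223.3], [269.9, 222.8], [241.2, 184.8], [241.0, 179.9], [241.0, 177.7]]
```

Run:
```python
from h import *
print(ctrl.get_obs()['q'].round(3))
o1,d1=ray('top',(211.3,209.3));o2,d2=ray('scene',(291.3,163.0))
s=np.linalg.lstsq(np.c_[d1,-d2],o2-o1,rcond=None)[0];print('post tri',o1+s[0]*d1,o2+s[1]*d2)
im=cv2.imread('pics/top1.png');h=cv2.cvtColor(im,cv2.COLOR_BGR2HSV)
m=cv2.inRange(h,(22,130,80),(33,255,255))[200:220,200:222];ys,xs=np.nonzero(m);print('yel',xs.mean()+200,ys.mean()+200)
delta([.501,.137,.2187],np.radians(-10))
```

```text
[-0.517 -0.714  2.23  -0.     1.623 -2.063]
post tri [0.49993529 0.13745476 0.1038889 ] [0.50015009 0.13773944 0.1039657 ]
yel 211.5151515151515 210.03030303030303
t 9.85 pos [ 0.3283 -0.1015  0.2187] F [ 1.2 -0.1  1.1] open 60.0 r,th 0.2264 0.665
delta mm [166.5   0.  242.9] wy -1.422 jaw deg 88.5 tooly [ 0.002 -0.001 -1.   ]
```

Emit:
jog_arm --pt "24 0 35 0 0 0" --pt "24 0 35 0 0 0" --pt "24 0 35 0 0 0" --pt "24 0 35 0 0 0" --pt "24 0 35 0 0 0" --pt "24 0 35 0 0 0" --pt "22 0 33 0 0 0" --pt "0 0 0 0 0.143 0" --pt "0 0 0 0 0.143 0" --pt "0 0 0 0 0.143 0" --pt "0 0 0 0 0.143 0"

```text
t: 10.95
tool_pos: [0.5018, 0.137, 0.2172]
tool_rot: [-1.519, 0.474, -0.472]
contact_force: [-0.0, -0.1, -0.5]
opening: 0.0601
```

Emit:
jog_arm --pt "0 0 0 0 0.143 0" --pt "0 0 0 0 0.143 0" --pt "0 0 0 0 0.143 0" --pt "0 0 0 0 0.143 0" --pt "0 0 0 0 0.143 0" --pt "0 0 0 0 0.143 0" --pt "0 0 0 0 0.143 0" --pt "0 0 0 0 0.143 0" --pt "0 0 0 0 0 0"

```text
t: 11.85
tool_pos: [0.5016, 0.1369, 0.2173]
tool_rot: [-1.125, 1.335, -1.334]
contact_force: [-0.3, -0.7, 0.3]
opening: 0.0602
```

Run:
```python
from h import *
delta([.500,.1376,.073],np.radians(-10.5))
```

```text
t 11.85 pos [0.5016 0.1369 0.2173] F [-0.3 -0.7  0.3] open 60.2 r,th 0.2477 5.609
delta mm [ -0.5 144.3  -1.5] wy 0.012 jaw deg -9.8 tooly [-0.001 -0.    -1.   ]
```

Emit:
jog_arm --pt "0 10 -1 0 0 0" --pt "0 25 0 0 0 0" --pt "0 25 0 0 0 0" --pt "0 25 0 0 0 0" --pt "0 20 0 0 0 0" --pt "0 20 0 0 0 0" --pt "0 12 0 0 0 0" --pt "0 7 0 0 0 0" --pt "0 0 0 0 0 0"

```text
t: 12.75
tool_pos: [0.4991, 0.137, 0.0732]
tool_rot: [-1.125, 1.335, -1.334]
contact_force: [0.4, 0.8, 0.2]
opening: 0.0604
```

Emit:
jog_arm --pt "0 0 0 0 0 0" --pt "0 0 0 0 0 0" --pt "0 0 0 0 0 0" --pt "0 0 0 0 0 0" --pt "0 0 0 0 0 0" --pt "0 0 0 0 0 0" --grip 23 --grip_force 20

```text
t: 13.35
tool_pos: [0.4998, 0.1372, 0.0745]
tool_rot: [-1.123, 1.335, -1.335]
contact_force: [0.4, 0.2, 0.6]
opening: 0.0228
```

Run:
```python
from h import *
delta([.500,.1376,.073],np.radians(-10.5))
o=ctrl.get_obs();M=R.from_rotvec(o['tool_rot']).as_matrix();print(M.round(2))
pv=np.array([.488,.0725]);p=o['tool_pos'][:2]-pv;print(np.hypot(*p),np.degrees(np.arctan2(p[1],p[0])))
c,s=np.cos(.1),np.sin(.1);d=np.array([[c,-s],[s,c]])@p-p;print('row .1 rad',(M.T@np.array([*d,0])*1000).round(2))
sc=snap('scene');cv2.imwrite('pics/k.png',cv2.resize(sc[120:200,250:350,::-1],(700,560),interpolation=cv2.INTER_CUBIC))
```

```text
t 13.35 pos [0.4998 0.1372 0.0745] F [0.4 0.2 0.6] open 22.8 r,th 0.2484 5.616
delta mm [-0.5  1.5  0.2] wy 0.011 jaw deg -9.9 tooly [ 0.  0. -1.]
[[-0.17  0.    0.99]
 [-0.99  0.   -0.17]
 [-0.   -1.    0.  ]]
0.06571429152130333 79.68911737786478
row .1 rad [ 0.28 -0.   -6.56]
```

View pics/k.png

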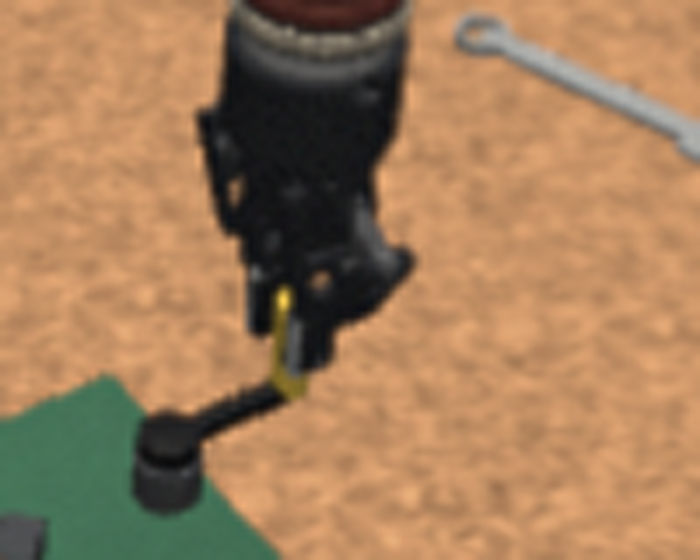

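The yellow post (~(285,345)) is caged between the fingers, so I'll swing the lever.

Emit:
jog_arm --pt "0.2 0 -3.3 0 -0.05 0" --pt "0.3 0 -6.5 0 -0.1 0" --pt "0.3 0 -6.5 0 -0.1 0" --pt "0.3 0 -6.5 0 -0.1 0" --pt "0.3 0 -6.5 0 -0.1 0" --pt "0.3 0 -6.5 0 -0.1 0" --pt "0.3 0 -6.5 0 -0.1 0" --pt "0.3 0 -6.5 0 -0.1 0" --pt "0.3 0 -6.5 0 -0.1 0" --pt "0.3 0 -6.5 0 -0.1 0" --pt "0.3 0 -6.5 0 -0.1 0" --pt "0 0 0 0 0 0"

```text
t: 14.6
tool_pos: [0.4384, 0.1145, 0.0746]
tool_rot: [-1.501, 0.542, -0.543]
contact_force: [0.2, 0.8, 0.1]
opening: 0.0231
```

```bash
cat > c.py <<'E'
from h import *
o=ctrl.get_obs();M=R.from_rotvec(o['tool_rot']).as_matrix()
pv=np.array([.488,.0725]);p=o['tool_pos'][:2]-pv
print(o['t'],o['tool_pos'].round(4),'r',np.hypot(*p).round(4),'swept',np.radians(np.degrees(np.arctan2(p[1],p[0]))-79.7).round(3),'Ftool',(M.T@o['contact_force']).round(1),'jaw',np.degrees(np.arctan2(M[1,2],M[0,2])).round(1))
E
python3 c.py
```

```text
14.6 [0.4384 0.1145 0.0746] r 0.065 swept 1.048 Ftool [-0.4 -0.1  0.7] jaw 50.3
```

Emit:
jog_arm --pt "0.1 0 -3.3 0 -0.05 0" --pt "0.1 0 -3.3 0 -0.05 0" --pt "0.1 0 -3.3 0 -0.05 0" --pt "0 0 -2 0 -0.03 0" --pt "0 0 -2 0 -0.03 0"

```text
t: 15.1
tool_pos: [0.4313, 0.1034, 0.0746]
tool_rot: [-1.536, 0.378, -0.381]
contact_force: [2.2, 1.0, 0.0]
opening: 0.0231
```

Emit:
jog_arm --pt "0 0 -2 0 -0.03 0" --pt "0 0 -2 0 -0.03 0"

```text
t: 15.3
tool_pos: [0.4295, 0.0999, 0.0747]
tool_rot: [-1.544, 0.331, -0.334]
contact_force: [1.4, 1.7, 1.0]
opening: 0.0229
```

```bash
python3 c.py
```

```text
15.3 [0.4295 0.0999 0.0747] r 0.0646 swept 1.312 Ftool [ 0.5 -1.   2.1] jaw 65.7
```

Emit:
jog_arm --pt "0 0 -2 0 -0.03 0" --pt "0 0 -2 0 -0.03 0" --pt "0 0 0 0 0 0"

```text
t: 15.6
tool_pos: [0.4277, 0.0961, 0.0746]
tool_rot: [-1.551, 0.286, -0.287]
contact_force: [0.4, 1.0, 0.3]
opening: 0.0233
```

Emit:
jog_arm --pt "0 0 -2 0 -0.03 0" --pt "0 0 -2 0 -0.03 0" --pt "0 0 0 0 0 0"

```text
t: 15.9
tool_pos: [0.4261, 0.0923, 0.0745]
tool_rot: [-1.557, 0.239, -0.239]
contact_force: [1.8, 1.7, 0.1]
opening: 0.0231
```

```bash
python3 c.py
```

```text
15.9 [0.4261 0.0923 0.0745] r 0.065 swept 1.441 Ftool [ 1.2 -0.1  2.2] jaw 72.5
```

Emit:
jog_arm --pt "0 0 -2 0 -0.03 0" --pt "0 0 -2 0 -0.03 0" --pt "0 0 0 0 0 0"

```text
t: 16.2
tool_pos: [0.4249, 0.0884, 0.0744]
tool_rot: [-1.562, 0.192, -0.192]
contact_force: [1.0, 0.8, 0.4]
opening: 0.0229
```

Emit:
jog_arm --pt "0 0 -2 0 -0.03 0" --pt "0 0 0 0 0 0"

```text
t: 16.4
tool_pos: [0.4248, 0.0874, 0.0744]
tool_rot: [-1.562, 0.168, -0.17]
contact_force: [3.3, 4.7, -1.4]
opening: 0.023
```

```bash
python3 c.py
```

```text
16.4 [0.4248 0.0874 0.0744] r 0.0649 swept 1.52 Ftool [2.2 1.4 5.3] jaw 77.7
```

Emit:
jog_arm --pt "0 0 -2 0 -0.015 0" --pt "0 0 -1 0 0 0" --pt "0 0 0 0 0 0"

```text
t: 16.7
tool_pos: [0.4249, 0.087, 0.0744]
tool_rot: [-1.556, 0.155, -0.16]
contact_force: [7.2, 15.5, -4.8]
opening: 0.0232
```

```bash
python3 c.py
```

```text
16.7 [0.4249 0.087  0.0744] r 0.0648 swept 1.525 Ftool [ 4.   5.  16.5] jaw 78.5
```

Emit:
jog_arm --pt "0 0 2 0 0 0" --pt "0 0 2 0 0 0" --pt "0 0 1.5 0 0 0" --pt "0 0 0 0 0 0"

```text
t: 17.1
tool_pos: [0.4242, 0.0888, 0.074]
tool_rot: [-1.566, 0.157, -0.155]
contact_force: [0.4, 0.6, 0.4]
opening: 0.0226
```

Emit:
jog_arm --pt "0 0 0 0 0 0" --pt "0 0 0 0 0 0" --pt "0 0 0 0 0 0" --pt "0 0 0 0 0 0" --pt "0 -20 0 0 0 0" --pt "0 -40 0 0 0 0" --pt "0 -40 0 0 0 0" --pt "0 -40 0 0 0 0" --pt "0 0 40 0 0 0" --pt "0 0 40 0 0 0" --pt "0 0 40 0 0 0" --pt "0 0 40 0 0 0" --grip 60

```text
t: 18.3
tool_pos: [0.4563, 0.2472, 0.2145]
tool_rot: [-1.565, 0.155, -0.156]
contact_force: [0.6, -0.2, 0.1]
opening: 0.0602
```

Emit:
jog_arm --pt "0 0 40 0 0 0" --pt "0 0 30 0 0 0" --pt "0 0 0 0 0 0" --pt "0 0 0 0 0 0"

```text
t: 18.7
tool_pos: [0.4697, 0.3143, 0.2139]
tool_rot: [-1.566, 0.155, -0.154]
contact_force: [0.4, 0.4, 0.0]
opening: 0.0599
```

Run:
```python
from h import *
t=snap('top','top2.png');s=snap('scene','scene2.png')
print(ctrl.get_obs()['tool_pos'],ctrl.get_obs()['contact_force'])
f=lambda i:cv2.resize(i[:,:,::-1],(400,400),interpolation=cv2.INTER_CUBIC)
cv2.imwrite('pics/z.png',np.hstack([f(t[150:270,215:335]),f(s[145:265,185:305])]))
for n,im,roi in(('top',t,(290,210,335,245)),('scene',s,(190,180,225,235))):
    h=cv2.cvtColor(im,cv2.COLOR_RGB2HSV);m=cv2.inRange(h,(0,170,70),(8,255,255));x0,y0,x1,y1=roi
    ys,xs=np.nonzero(m[y0:y1,x0:x1]);print(n,len(xs),xs.mean()+x0,ys.mean()+y0,ys.min()+y0,ys.max()+y0)
h=cv2.cvtColor(t,cv2.COLOR_RGB2HSV);m=cv2.inRange(h,(22,150,100),(33,255,255))[205:260,205:245];ys,xs=np.nonzero(m)
if len(xs):
    p=onz('top',(xs.mean()+205,ys.mean()+205),.103)[:2]-[.488,.0725];print('post',len(xs),p,np.degrees(np.arctan2(p[1],p[0])))
```

```text
[0.46977564 0.31341601 0.21413382] [ 0.18718453 -0.15783984  0.52421753]
top 59 317.96610169491527 227.8813559322034 224 232
scene 111 201.45945945945945 203.47747747747746 197 210
post 39 [-0.06091516  0.01513201] 166.04946111199573
```

View pics/z.png

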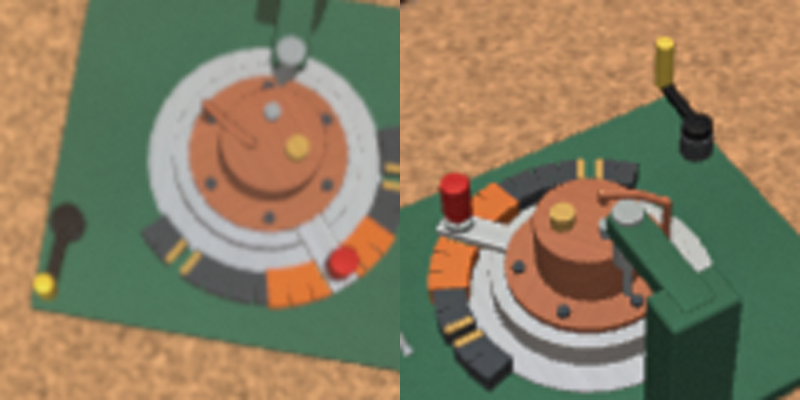

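```bash
python3 -c "
from h import *
print(ctrl.finish_job())"
```

```text
the job is handed in; nothing more can be done
None
```

The table is now indexed at the orange shoe's bush with the pin down, and the clamp lever is swung to its stop. I handed the job in at about 19 s of the 58 s allowed.

**What I did:** I gripped the red knob, drew the plunger about 12 mm, and turned the table counter-clockwise to about 1.08 rad. There I eased the grip so the pin rode on the land, then pushed slowly until it snapped into the shoe's slot at about 1.19 rad. Only after checking that did I cage the yellow post and swing the lever.

**Last checks:**
- **Pin in the bush:** the table resisted a 7 N push. In the scene camera the knob height matches a pin fully down to within about 2 mm; riding on the land would be 9 mm higher. This was unchanged after clamping.
- **Clamp:** the lever held against 16 N with no movement. The final picture gives a swing of about 1.51 rad.
- **Clear of everything:** the gripper is open, up and away, with contact force near zero.
- **Disagreement:** the gripped knob sat about 2.5 mm nearer the axis by the tool reading than by the cameras, which was harmless.
- **Not checked:** I did not look at the bystanders again one by one; the arm never went near them.

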